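# Feed the sample jars home and shut the keeper

### The job

Push the row of three sample jars along the feed track as one train, pushing only on the rear jar, until the front jar is fully home against the end stop. Then swing the keeper arm fully shut across the track behind the rear jar. Only push with the fingers: do not lift or tip any jar, and leave the dropper bottle, the brass weight and the crucible where they stand.

Things in the scene. Friction and masses are not known exactly. Their poses are not given: they have to be found in the camera images.
- track: Aluminium U-channel feed track fixed to the bench, 430 mm long. Origin at the centre of its underside on the bench; y runs along the channel toward the end stop, x across it, z up. Channel floor 6 mm thick, inner width 61 mm, side walls 5 mm thick, wall tops at z = 22 mm. The end at y = -214 mm is open. Nothing on it but the jars is higher than 60 mm.
- stop_face (a point): Centre of the rubber pad on the end stop, a dark steel plate 46 mm high: pad face at track y = +200 mm, this point 34 mm above the bench.
- keeper_hinge (a point): On the keeper's vertical hinge axis, outside the channel wall, at track x = -50, y = +17 mm, 41 mm above the bench. The keeper arm reaches 85 mm from it, is 10 mm thick and lies from 33 to 49 mm above the bench, so it passes over the walls; its hub is 20 mm across.
- jar_front: Front jar (nearest the end stop) of the row of three alike: ivory jar, black lid (fixed), 58 mm diameter, 71 mm tall, 0.08 to 0.17 kg, upright in the channel, touching its neighbour to within 1 mm at the start; origin at the centre of its underside. Home, its origin is at track y = 171 mm.
- jar_middle: Middle jar of the row of three alike: ivory jar, black lid (fixed), 58 mm diameter, 71 mm tall, 0.08 to 0.17 kg, upright in the channel, touching its neighbour to within 1 mm at the start; origin at the centre of its underside. Home, its origin is at track y = 113 mm.
- jar_rear: Rear jar (farthest from the end stop) of the row of three alike: ivory jar, black lid (fixed), 58 mm diameter, 71 mm tall, 0.08 to 0.17 kg, upright in the channel, touching its neighbour to within 1 mm at the start; origin at the centre of its underside. Home, its origin is at track y = 55 mm, its back at y = 26 mm. It starts 70 to 130 mm short of that.
- keeper (a joint): Angle (rad) of the dark steel keeper arm; stays where left (friction 0.03 Nm). 0: points along track -y, turned 0.3 outward from the channel; 0.3: parallel to the channel; grows counter-clockwise from above to a hard stop at 1.871: shut, along track +x across the channel, about 4 mm behind the rear jar's home place (a jar well short of home blocks it). Starts at 0 to 0.25.
- keeper_tip (a point): End of the keeper arm, 85 mm from its hinge axis, at mid height (41 mm above the bench).
- dropper: Bystander: amber dropper bottle with a red teat, 35 mm diameter, 92 mm tall; origin at the centre of its underside.
- brass_weight: Bystander: brass weight with a knob, 27 mm diameter, 34 mm tall; origin at the centre of its underside.
- crucible: Bystander: white porcelain crucible, 44 mm diameter, 31 mm tall; origin at the centre of its underside.

How it is judged:
On the way, in this order (a step that is already met when the one before it is completed fails the run):
1. the three jars are home against the end stop (y of jar_front in the frame of track above 0.166 m and y of jar_middle in the frame of track above 0.108 m and y of jar_rear in the frame of track above 0.05 m), for 0.2 s.
2. the keeper is shut behind the rear jar (value of joint keeper above 1.79 rad), for 0.2 s.
At the end, for the whole second after the job is handed in: Each jar stands upright on the channel floor within 5 mm of its home place (front jar against the end stop, the others touching up to it), at rest; the keeper is within about 0.08 rad of its shut stop (all of step 1 and z of jar_front in the frame of track between 0.003 and 0.012 m and angle between each of jar_front, jar_middle, jar_rear's own z axis and vertical below 0.1 rad and linear speed of each of jar_front, jar_middle, jar_rear below 0.02 m/s and z of jar_middle in the frame of track between 0.003 and 0.012 m and z of jar_rear in the frame of track between 0.003 and 0.012 m and value of joint keeper above 1.79 rad).
It fails at once if a jar is lifted off the channel floor (z of any of jar_front, jar_middle, jar_rear in the frame of track above 0.016 m).
It fails at once if a jar is tipped (angle between any of jar_front, jar_middle, jar_rear's own z axis and vertical above 0.3 rad).
It fails at once if the front or middle jar is pushed by the fingers (contact force between the fingers and jar_front above 2 N or contact force between the fingers and jar_middle above 2 N).
It fails at once if the dropper bottle, brass weight or crucible is disturbed (distance of any of dropper, brass_weight, crucible from where it was at the start of the episode above 0.02 m).
It also fails if it takes over 51 s, if anything falls off the work surface, if the arm or the gripper's body presses on something with over 40 N, if the wrist force passes 120 N, or if a joint passes its speed limit or range.

### The arm

A 6-joint arm with a two-finger parallel gripper is mounted at the origin on a cart in front of the work surface, level with it; the furniture and walls round the work are solid. World frame = base frame: x ahead of the robot, y to its left, z up, the work surface at z = 0. Lengths are in m, angles in rad, forces in N, time in s.
With the tool pointing down it reaches from about 0.275 to 0.875 m from the base axis. Payload 12.5 kg.
Tool frame: the origin (TCP) lies on the centre line of the jaws, within the pads' length; the fingertips stand r.finger_overhang ahead of it and the grasp point (between the pads) lies 3 mm ahead of it (r.finger_overhang is the distance from the TCP to the fingertips, in m); z points along the fingers, y is the direction in which the jaws open and shut (so a half turn about z gives the same grasp; the last joint's range is limited). The gripper opens to 85 mm and grips with 20 to 120 N. Pads are 22 mm wide; open, the fingers measure 114 mm over their backs; the gripper's body (76 mm by 85 mm) begins 54 mm behind the grasp point. The pads swing forward as they close: fully open they stand 13 mm farther back than shut.
Start: joints at [-1.213, 0.351, 1.652, -0, 1.139, -0.085], TCP at [0.236, -0.497, 0.222] pointing down, gripper open.
Joint ranges: [-2.75, 2.75], [-0.79, 2.1], [0.01, 2.65], [-1.57, 4.71], [0.07, 3.14], [-2.87, 2.87]. Speed limits (rad/s): [2.22, 2.22, 2.79, 3.14, 3.14, 3.14].

### API

Orientations are given as a unit quaternion [x, y, z, w].
In Python, from cell import r, optics gives the robot as it stands. The module is installed in compiled form; this text tells all that it offers. Calls block until the motion is done:
- r.move_to(position, orientation): joint-space move of the TCP to a pose.
- r.move_linear(position, rot=None, vel=0.15): straight line of the TCP; rot=None keeps the orientation; vel is the mean speed in m/s.
- r.set_joints(angles): joint-space move.
- r.set_gripper(opening, squeeze=None): opening from 0.0 (shut) to 1.0 (fully open); squeeze is the grip in N (None keeps the last); returns when the fingers have stopped.
- r.sleep(seconds).
- r.inverse_kinematics(position, orientation): joint angles nearest the present ones, or None.
- optics.get_image(name): name is "side" or "top" or "wrist"; returns a dict with "pixels" (420x560x3 uint8, red, green, blue), "depth" (420x560 float32, m along the optical axis (not along the pixel's ray), 0 where there is no reading), "fx", "fy", "cx", "cy" (pixels), "D" ([k1, k2, p1, p2, k3] as OpenCV has them; the pictures are not rectified), "camera_from_world" (4x4, takes a point from world to camera coordinates); the wrist camera has in their place "mount" (4x4, takes a point from camera to tool coordinates, whose origin is the TCP and whose axes are the flange's). Camera axes: x right, y down, z forward; pixel columns grow to the right and rows downward; lengths in m; the calibration is good to about 2 mm. A picture is of the moment at which its call begins: read the wrist's pose just before it.
A pose or a line that the arm cannot do raises r.PlanningError and nothing moves.
- r.hand_in(): hands the job in, once; it reports no verdict.
Readings, each from a call of its own:
- r.current_t(): time.
- r.current_q(): joint angles.
- r.current_qvel(): joint speeds.
- r.current_effort(): joint torques, N m.
- r.current_tool_pos(): TCP position.
- r.current_ee_rot(): TCP orientation.
- r.current_contact_force(): force on the tool from outside, world axes, zero at the start.
- r.current_torque(): the same for the moment, N m.
- r.current_opening(): opening from 0.0 (shut) to 1.0 (fully open).
Only numpy, scipy, OpenCV 4.12 (cv2) and the standard library are available. Lean on these libraries where they do the work, as an engineer would, in place of code of your own. Each camera call takes 0.05 s, during which the arm holds its last target. There are 200 camera calls.

## Working session

There is one attempt and no reset: what is moved stays moved. The work goes in short steps, each a Python script; the robot and the scene stay as the last script left them, time stands still between calls to the robot, and variables do not carry over. Pictures are saved under pics/ and viewed, about 8 in all and at most 12, crops included, and the job is handed in when it is done.

```bash
mkdir -p pics
python3 - <<'E'
from cell import r, optics
import cv2,numpy as np,pickle
ims={n:optics.get_image(n) for n in("top","side")}
pickle.dump(ims,open("ims.pkl","wb"))
for n,i in ims.items():
    cv2.imwrite(f"pics/{n}0.png",i["pixels"][:,:,::-1]); print(n,i["fx"],i["fy"],i["cx"],i["cy"],i["D"]); print(np.round(i["camera_from_world"],3), (i["depth"]>0).mean())
print(r.finger_overhang,r.current_ee_rot(),r.current_t(),r.current_opening())
E
```

```text
top 539.627361098386 539.627361098386 278.5306101176986 204.58103402210634 [0.05673449 0.         0.         0.         0.        ]
[[-0.014 -1.     0.007 -0.005]
 [-0.995  0.013 -0.095  0.549]
 [ 0.095 -0.008 -0.995  1.35 ]
 [ 0.     0.     0.     1.   ]] 0.9961437074829932
side 388.50230988114873 388.50230988114873 285.6648048632655 207.1604742640912 [-0.09873301  0.          0.          0.          0.        ]
[[-1.     0.009 -0.021  0.537]
 [ 0.023  0.516 -0.857  0.036]
 [ 0.004 -0.857 -0.516  0.874]
 [ 0.     0.     0.     1.   ]] 0.9665476190476191
0.022 [ 9.75592548e-01  2.19588066e-01 -7.02220491e-05 -5.07118093e-04] 0.1 1.0009617218293043
```

View pics/top0.png

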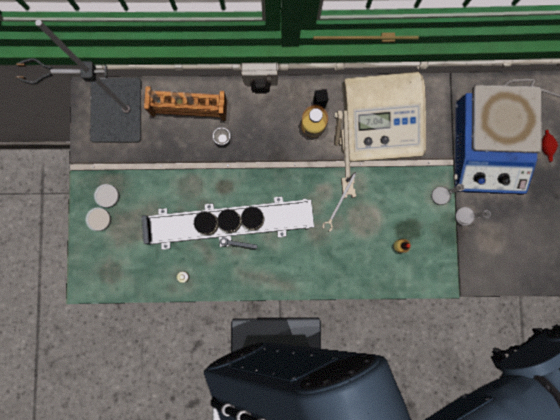

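View pics/side0.png

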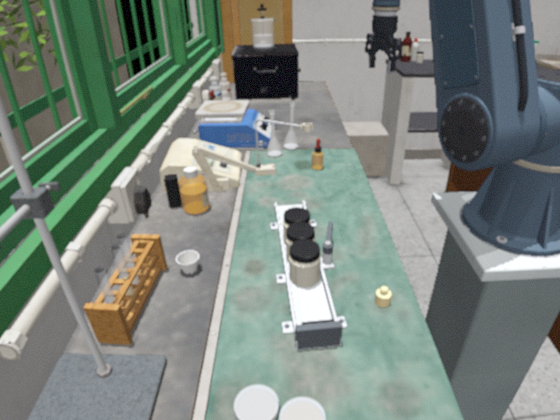

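The top view shows the end stop at left (146,229), jar lids at (206,222), (229,220) and (253,217), the keeper hub at (224,242) with its arm pointing to (256,247), and the brass weight at (182,277). The side view agrees. The crucible (222,137) and the dropper (402,246) are well clear.

```bash
cat > h.py <<'E'
import numpy as np,cv2,pickle
def cast(im,px,z):
    K=np.array([[im["fx"],0,im["cx"]],[0,im["fy"],im["cy"]],[0,0,1.]])
    u=cv2.undistortPoints(np.float64(px).reshape(-1,1,2),K,np.float64(im["D"])).reshape(-1,2)
    T=np.linalg.inv(im["camera_from_world"]); d=np.c_[u,np.ones(len(u))]@T[:3,:3].T; o=T[:3,3]
    return o+d*((z-o[2])/d[:,2])[:,None]
def mask_blobs(m,amin):
    n,l,s,c=cv2.connectedComponentsWithStats(m.astype(np.uint8))
    return [(l==i,s[i]) for i in range(1,n) if s[i,4]>amin]
E
python3 - <<'E'
from h import *
im=pickle.load(open("ims.pkl","rb"))["top"]; p=im["pixels"].astype(int)
roi=np.zeros(p.shape[:2],bool); roi[190:262,135:325]=1
w=roi&(p.min(2)>165)
pts=[]
b=max(mask_blobs(w,300),key=lambda t:t[1][4]); print("white",b[1])
m=cv2.morphologyEx(b[0].astype(np.uint8),cv2.MORPH_CLOSE,np.ones((35,35)))
m=cv2.morphologyEx(m,cv2.MORPH_OPEN,np.ones((19,19)))
ys,xs=np.nonzero(m); c=max(cv2.findContours(m,0,2)[0],key=len)
W=cast(im,c.reshape(-1,2),.022)[:,:2].astype(np.float32)
print("wall tops rect",cv2.minAreaRect(W),cv2.boxPoints(cv2.minAreaRect(W)).round(4).tolist())
dk=roi&(p.max(2)<60)
for bb,s in mask_blobs(dk,30):
    yy,xx=np.nonzero(bb); ci=np.c_[xx,yy]
    print("dark",s,ci.mean(0).round(1),cast(im,[ci.mean(0)],.071).round(4), "d", np.median(im["depth"][bb]).round(3))
v=p[190:262,140:325]; cv2.imwrite("pics/crop.png",cv2.resize(v[:,:,::-1].astype(np.uint8),None,fx=4,fy=4,interpolation=2))
E
```

```text
white [ 149  197  165   52 2863]
wall tops rect ((0.5196743607521057, -0.019239813089370728), (0.150929793715477, 0.08702809363603592), 89.24886322021484) [[0.47519999742507935, -0.0940999984741211], [0.5622000098228455, -0.09529999643564224], [0.5641999840736389, 0.05559999868273735], [0.4772000014781952, 0.0568000003695488]]
dark [241 207  22  23 364] [251.8 217.6] [[0.5129 0.0547 0.071 ]] d 1.323
dark [194 210  46  25 753] [216.6 221.2] [[0.5052 0.141  0.071 ]] d 1.322
dark [146 217   5  28  71] [148.5 229.9] [[0.4862 0.3071 0.071 ]] d 1.352
```

View pics/crop.png

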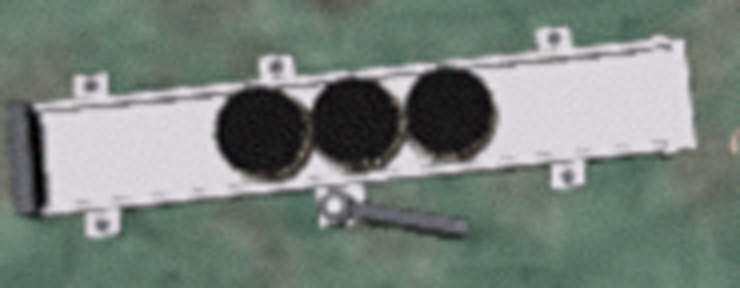

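The crop (4x, offset 140,190) shows the rear lid at (450,113), middle (357,122) and front (263,131). The hub is at (335,207), the arm tip at (467,228), the open end at x≈688 and the stop's inner edge at x≈40. I'll fit the channel edges next.

```bash
cat > loc.py <<'E'
from h import *
im=pickle.load(open("ims.pkl","rb"))["top"]; p=im["pixels"].astype(int)
off=np.array([140,190]); c4=lambda x,y:(np.array([x,y])+.5)/4-.5+off
big=cv2.resize(im["pixels"].min(2)[190:262,140:325],None,fx=4,fy=4,interpolation=2)
T,B=[],[]
for x in range(60,670):
    yt=105-(x-30)*65/653; yb=215-(x-45)*65/647
    for y0,L,s in((yt,T,1),(yb,B,-1)):
        col=big[int(y0)-9:int(y0)+10,x]>140
        if s<0: col=col[::-1]
        if col[0]: continue
        k=np.argmax(col)
        if k: L.append(c4(x,int(y0)-9+k if s>0 else int(y0)+9-k))
def fit(L):
    W=cast(im,L,.022)[:,:2].astype(np.float32); return cv2.fitLine(W,cv2.DIST_HUBER,0,.001,.001).ravel()
t,b=fit(T),fit(B)
for l in(t,b):
    if l[1]<0:l[:2]*=-1
print(len(T),len(B),"dirs deg",np.degrees(np.arctan2(t[0],t[1])),np.degrees(np.arctan2(b[0],b[1])))
e=t[:2]+b[:2]; e/=np.linalg.norm(e); ex=np.array([e[1],-e[0]])
xt,xb=t[2:]@ex,b[2:]@ex; print("outer width (71)",xt-xb)
xc=(xt+xb)/2
oe=cast(im,[c4(687,95)],.014)[0,:2]@e; st=cast(im,[c4(38,110),c4(38,210)],.046)[:,:2]@e
hub=cast(im,[c4(335,207)],.049)[0,:2]
print("origin y from open end",oe+.214,"from hub",hub@e-.017,"from stop",st-.2,"hub x (-.05)",hub@ex-xc)
yo=(oe+.214+hub@e-.017)/2; O=xc*ex+yo*e
M=np.array([ex,e])
print("O",O,"ex",ex,"ey",e)
for n,x,y,z in(("rear",450,113,.071),("mid",357,122,.071),("front",263,131,.071),("hub",335,207,.049),("tip",467,228,.049)):
    print(n,(M@(cast(im,[c4(x,y)],z)[0,:2]-O)).round(4))
for n,u,z in(("brass",(182,277),.034),("dropper",(402,246),.09)): print(n,(M@(cast(im,[u],z)[0,:2]-O)).round(3))
np.savez("track.npz",O=O,ex=ex,ey=e)
E
python3 loc.py
```

```text
505 511 dirs deg -5.188755 -5.174897
outer width (71) 0.07112712
origin y from open end 0.07074207778453903 from hub 0.06799578015032345 from stop [0.06342032 0.06841727] hub x (-.05) -0.05119647103331565
O [0.50859963 0.11577714] ex [0.9959131  0.09031669] ey [-0.09031669  0.9959131 ]
rear [-0.002 -0.062]
mid [-0.0015 -0.0047]
front [-0.0011  0.0531]
hub [-0.0512  0.0156]
tip [-0.0727 -0.0647]
brass [-0.128  0.128]
dropper [-0.108 -0.415]
```

```bash
cat > rob.py <<'E'
from h import *
from cell import r, optics
from scipy.spatial.transform import Rotation as Ro
d=np.load("track.npz");O,ex,ey=d["O"],d["ex"],d["ey"]
def W(x,y,z): return [*(O+ex*x+ey*y),z]
def Q(s=1):
    a=np.r_[ey,0]*s;b=np.r_[ex,0]*s
    return Ro.from_matrix(np.c_[a,b,[0,0,-1]]).as_quat()
def trk(p): v=np.array(p[:2])-O; return np.array([v@ex,v@ey,p[2]])
def F(): f=np.array(r.current_contact_force()); return np.array([f[:2]@ex,f[:2]@ey,f[2]])
E
python3 - <<'E'
from rob import *
print(optics.get_image("wrist")["mount"].round(3))
r.set_gripper(0.0)
print(r.current_opening(),r.current_t())
for s in(1,-1):
    for P in(W(0,-.13,.2),W(0,.015,.047)): 
        q=r.inverse_kinematics(P,Q(s)); print(s,None if q is None else np.round(q,2))
E
```

```text
[[ 0.001 -0.964 -0.265  0.067]
 [ 1.     0.     0.002 -0.   ]
 [-0.002 -0.265  0.964 -0.152]
 [ 0.     0.     0.     1.   ]]
0.000645559745925512 0.9167
1 [-0.12  0.32  1.75 -0.    1.07 -0.21]
1 [ 0.16  0.56  1.85 -0.    0.74  0.07]
-1 None
-1 None
```

Run:
```python
from rob import *
r.move_to(W(0,-.13,.2),Q())
tp,tq=np.array(r.current_tool_pos()),r.current_ee_rot()
im=optics.get_image("wrist"); print(trk(tp),F(),r.current_t())
T=np.eye(4);T[:3,:3]=Ro.from_quat(tq).as_matrix();T[:3,3]=tp
im["camera_from_world"]=np.linalg.inv(T@im["mount"]); pickle.dump(im,open("w.pkl","wb"))
cv2.imwrite("pics/w1.png",im["pixels"][:,:,::-1])
```

```text
[-4.10095404e-05 -1.30727087e-01  2.00023987e-01] [-0.83813699 -0.83851668 -0.92996761] 2.9917
```

View pics/w1.png

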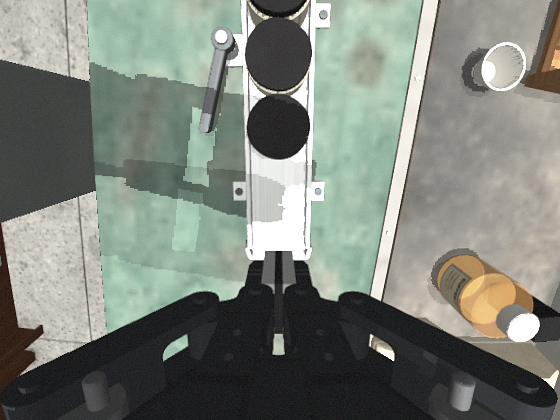

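Run:
```python
from rob import *
im=pickle.load(open("w.pkl","rb"))
for n,u,z in(("rear lid c",(278,127),.071),("mid lid",(278,54),.071),("hub",(222,37),.049),("tip",(206,130),.049),("wallL",(247,220),.022),("wallR",(313,220),.022),("openL",(249,255),.022),("openR",(308,253),.022)):
    print(n,trk(cast(im,[u],z)[0]).round(4))
```

```text
rear lid c [-0.0001 -0.0619  0.071 ]
mid lid [-0.    -0.003  0.071]
hub [-0.0497  0.0159  0.049 ]
tip [-0.0684 -0.0644  0.049 ]
wallL [-0.0347 -0.1615  0.022 ]
wallR [ 0.0388 -0.1615  0.022 ]
openL [-0.0336 -0.2035  0.022 ]
openR [ 0.0342 -0.201   0.022 ]
```

Run:
```python
from rob import *
r.move_linear(W(0,-.13,.047),vel=.12); print(F(),r.current_t())
for y in(-.112,-.106,-.100,-.095,-.08,-.04,-.01,0,.006,.009):
    r.move_linear(W(0,y,.047),vel=.05); print(y,F().round(1),trk(r.current_tool_pos()).round(4),round(r.current_t(),2))
    if F()[1]<-20: break
```

```text
[-0.72271523 -0.14826483 -0.26861384] 4.4167
-0.112 [-0.2  0.1 -0.1] [ 1.000e-04 -1.117e-01  4.710e-02] 4.92
-0.106 [ 0.  -0.4  1. ] [-0.     -0.1058  0.047 ] 5.19
-0.1 [ 0.   0.6 -0.2] [ 0.     -0.0998  0.047 ] 5.46
-0.095 [0.  0.1 0.2] [-0.     -0.0947  0.047 ] 5.71
-0.08 [-1.2 -0.7 -0.7] [-0.0001 -0.0795  0.0469] 6.16
-0.04 [ 0.9 -0.1  0.1] [-0.     -0.0399  0.047 ] 7.11
-0.01 [-0.3  0.3 -0. ] [-0.0001 -0.0098  0.047 ] 7.86
0 [0.9 1.1 1. ] [-0.      0.0004  0.047 ] 8.21
0.006 [-0.1 -0.4  0.5] [-0.      0.0063  0.047 ] 8.47
0.009 [ 0.4 -0.4  0.4] [-0.      0.0091  0.047 ] 8.72
```

Run:
```python
from rob import *
for y in np.arange(.0105,.026,.0015):
    r.move_linear(W(0,y,.047),vel=.03); r.sleep(.05); f=F(); print(round(y,4),f.round(1),trk(r.current_tool_pos()).round(4),round(r.current_t(),2))
    if f[1]<-10: break
i=optics.get_image("top"); pickle.dump({"top":i},open("top2.pkl","wb"))
cv2.imwrite("pics/t2.png",cv2.resize(i["pixels"][190:262,140:325,::-1],None,fx=4,fy=4,interpolation=2))
```

```text
0.0105 [-0.1 -1.   0.6] [-0.      0.0105  0.047 ] 9.03
0.012 [ 0.6 -1.7  0.7] [0.    0.012 0.047] 9.32
0.0135 [ 0.9 -1.5  0.2] [-0.      0.0136  0.047 ] 9.62
0.015 [-0.8 -8.5  1.6] [0.0001 0.0143 0.0471] 9.93
0.0165 [  0.1 -18.5   2.8] [0.0002 0.0148 0.0472] 10.22
```

View pics/t2.png

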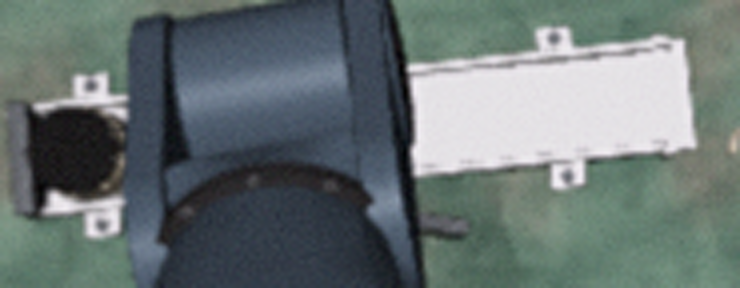

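The front lid (78,152) now touches the stop's inner edge at x≈40, and the force rise at TCP y=14.5 mm matches the expected 15 mm. Next is the keeper.

Run:
```python
from rob import *
r.move_linear(W(0,-.01,.047),vel=.06)
r.move_linear(W(0,-.01,.13),vel=.15)
H=np.array([-.05,.0165])
def P(v,extra=0,rho=.06,z=.060):
    a=v-.3; d=np.array([np.sin(a),-np.cos(a)]); n=np.array([-np.cos(a),-np.sin(a)])
    return W(*(H+rho*d+n*(.005+.0155*abs(n[0])+.011*abs(n[1])+extra)),z)
r.move_linear(P(0,.025,z=.13),vel=.15); r.move_linear(P(0,.025),vel=.1); print(F().round(1),r.current_t())
for v in np.r_[np.arange(.05,1.78,.144),1.8]:
    r.move_linear(P(v),vel=.06); f=F()
    print(round(v,3),f.round(1),trk(r.current_tool_pos()).round(4))
    if np.linalg.norm(f)>20: print("STOP");break
else:
    for v in np.arange(1.82,1.93,.02):
        r.move_linear(P(v),vel=.03); r.sleep(.05); f=F(); print(round(v,3),f.round(1),trk(r.current_tool_pos()).round(4))
        if f[1]<-8: break
print(r.current_t())
```

```text
[ 0.  -0.4  0.4] 13.3333
0.05 [ 0.2 -1.  -0.5] [-0.0871 -0.0361  0.0599]
0.194 [-0.1  0.7  0.5] [-0.0775 -0.041   0.06  ]
0.338 [ 0.8 -0.5 -0.6] [-0.0683 -0.0444  0.06  ]
0.482 [-0.5  0.  -0. ] [-0.0607 -0.0466  0.06  ]
0.626 [-0.1  1.1  0.2] [-0.0525 -0.0478  0.06  ]
0.77 [-0.5 -0.9  0.3] [-0.0437 -0.0478  0.06  ]
0.914 [-0.   0.1  0.2] [-0.0347 -0.0463  0.06  ]
1.058 [ 0.  -0.2  0. ] [-0.0258 -0.0433  0.06  ]
1.202 [-0.8  0.2 -0.6] [-0.0171 -0.0388  0.0599]
1.346 [-0.9  0.2 -0.4] [-0.009  -0.0326  0.06  ]
1.49 [-0.4 -0.7  0.6] [-0.0019 -0.025   0.06  ]
1.634 [-0.3  0.1  0.2] [ 0.0039 -0.016   0.06  ]
1.778 [-0.1  0.1  0.4] [ 0.0082 -0.006   0.06  ]
1.8 [-0.4 -0.3 -0. ] [ 0.0086 -0.0048  0.06  ]
1.82 [ 0.9 -0.7 -0.1] [ 0.009  -0.0033  0.06  ]
1.84 [ 0.2  0.7 -0.6] [ 0.0095 -0.0018  0.06  ]
1.86 [-0.2 -0.4  0.5] [ 0.0098 -0.0003  0.06  ]
1.88 [-0.3  0.   0.1] [0.0101 0.0009 0.06  ]
1.9 [-0.1 -0.3 -0. ] [0.0104 0.0018 0.06  ]
1.92 [-0.3 -0.4 -0.1] [0.0107 0.0028 0.06  ]
19.7417
```

Run:
```python
from rob import *
for y in np.arange(.0035,.009,.001):
    r.move_linear(W(.0107,y,.06),vel=.02); r.sleep(.05); f=F(); print(round(y,4),f.round(1))
    if f[1]<-8: break
i=optics.get_image("wrist"); cv2.imwrite("pics/w2.png",i["pixels"][:,:,::-1])
```

```text
0.0035 [0.1 0.9 0.2]
0.0045 [ 0.1 -0.5  0.3]
0.0055 [-0.1  0.1 -0.6]
0.0065 [-0.4  0.5  0.1]
0.0075 [-0.4  0.9  0.2]
0.0085 [ 0.2  0.2 -0.2]
```

View pics/w2.png

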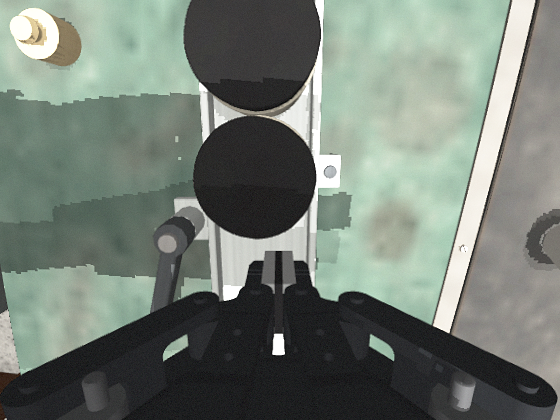

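The picture shows the keeper arm still open (hub at 172,240, arm pointing down-left to 160,310), so the finger passed without moving it. The rear lid (255,178) and middle lid (252,40) are in line and touching. I'll measure the fingertip height from the depth image.

Run:
```python
from rob import *
tp,tq=np.array(r.current_tool_pos()),r.current_ee_rot()
im=optics.get_image("wrist")
T=np.eye(4);T[:3,:3]=Ro.from_quat(tq).as_matrix();T[:3,3]=tp
Wc=T@im["mount"]; im["camera_from_world"]=np.linalg.inv(Wc); pickle.dump(im,open("w2.pkl","wb"))
K=np.array([[im["fx"],0,im["cx"]],[0,im["fy"],im["cy"]],[0,0,1.]])
def pt(u,v):
    z=float(im["depth"][v,u]); n=cv2.undistortPoints(np.float64([[[u,v]]]),K,np.float64(im["D"]))[0,0]
    return trk((Wc@[n[0]*z,n[1]*z,z,1])[:3])
print(trk(tp))
for u,v in((272,254),(272,258),(285,258),(290,254),(255,265),(255,275),(305,275),(285,280),(285,300),(255,180),(252,60),(172,242),(165,290),(162,305),(265,244)): print((u,v),pt(u,v).round(4))
```

```text
[0.01072078 0.0085209  0.05999212]
(272, 254) [0.0078 0.0189 0.077 ]
(272, 258) [0.0079 0.0191 0.0819]
(285, 258) [0.0137 0.0192 0.0823]
(290, 254) [0.0162 0.0195 0.0783]
(255, 265) [0.     0.0153 0.0813]
(255, 275) [0.0007 0.0148 0.0903]
(305, 275) [0.0221 0.0155 0.0917]
(285, 280) [0.0133 0.0192 0.1035]
(285, 300) [0.013  0.0186 0.1169]
(255, 180) [0.0005 0.0539 0.077 ]
(252, 60) [1.000e-04 1.026e-01 7.620e-02]
(172, 242) [-0.0467  0.0168  0.0555]
(165, 290) [-0.056  -0.0158  0.0491]
(162, 305) [-0.0591 -0.0261  0.0487]
(265, 244) [ 0.0014 -0.0034  0.0056]
```

Run:
```python
from rob import *
im=pickle.load(open("w2.pkl","rb")); Wc=np.linalg.inv(im["camera_from_world"])
K=np.array([[im["fx"],0,im["cx"]],[0,im["fy"],im["cy"]],[0,0,1.]])
def pt(im,u,v):
    K=np.array([[im["fx"],0,im["cx"]],[0,im["fy"],im["cy"]],[0,0,1.]])
    z=float(im["depth"][v,u]); n=cv2.undistortPoints(np.float64([[[u,v]]]),K,np.float64(im["D"]))[0,0]
    return trk((np.linalg.inv(im["camera_from_world"])@[n[0]*z,n[1]*z,z,1])[:3])
for u in(270,):
    for v in range(246,420,8): print((u,v),pt(im,u,v).round(3),end=" ")
r.move_linear(W(.0107,-.03,.06),vel=.1)
s=optics.get_image("side"); pickle.dump(s,open("s2.pkl","wb"))
t=trk(r.current_tool_pos()); print("\n",t,r.current_t())
c=lambda p:cv2.projectPoints(np.float64([p]),cv2.Rodrigues(s["camera_from_world"][:3,:3])[0],s["camera_from_world"][:3,3],np.array([[s["fx"],0,s["cx"]],[0,s["fy"],s["cy"]],[0,0,1.]]),np.float64(s["D"]))[0].ravel()
img=s["pixels"][:,:,::-1].copy()
u,v=c(r.current_tool_pos()); print(u,v, c(W(.0107,-.03,.038)))
x0,y0=int(u)-70,int(v)-80
crop=cv2.resize(img[y0:y0+140,x0:x0+140],None,fx=4,fy=4,interpolation=2); 
cv2.circle(crop,(int((u-x0)*4),int((v-y0)*4)),3,(0,0,255),-1); cv2.imwrite("pics/s2.png",crop); print(x0,y0)
```

```text
(270, 246) [ 0.005 -0.005  0.006] (270, 254) [0.007 0.019 0.077] (270, 262) [0.007 0.019 0.086] (270, 270) [0.007 0.019 0.095] (270, 278) [0.007 0.019 0.101] (270, 286) [0.008 0.018 0.107] (270, 294) [0.008 0.019 0.114] (270, 302) [0.008 0.021 0.122] (270, 310) [0.008 0.019 0.124] (270, 318) [0.008 0.012 0.118] (270, 326) [0.008 0.009 0.118] (270, 334) [0.008 0.006 0.118] (270, 342) [0.008 0.002 0.117] (270, 350) [0.008 0.001 0.121] (270, 358) [0.008 0.019 0.145] (270, 366) [0.009 0.02  0.149] (270, 374) [0.009 0.02  0.152] (270, 382) [0.009 0.019 0.154] (270, 390) [0.009 0.02  0.157] (270, 398) [0.009 0.02  0.159] (270, 406) [0.009 0.019 0.16 ] (270, 414) [0.009 0.02  0.163] 
 [ 0.01070089 -0.02976242  0.06001987] 22.225
293.1185980142286 228.194607997751 [293.2272355  237.18408377]
223 148
```

View pics/s2.png

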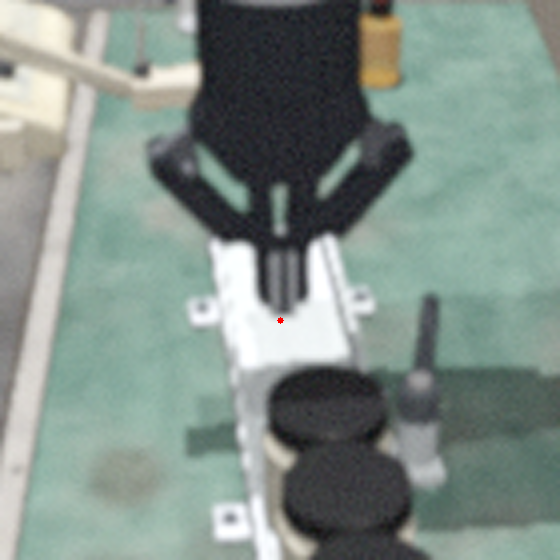

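Both views show the shut fingertips about 8–10 mm above the TCP, not 22 mm below it. At TCP z=0.06 they therefore passed over the arm. The red dot (TCP) is at (280,320) and the visible tips at (282,308). I'll repeat the sweep lower, checking force on the way down.

```bash
cat > keep.py <<'E'
from rob import *
H=np.array([-.05,.0165]); Z=.026
def P(v,extra=0,rho=.06,z=Z):
    a=v-.3; d=np.array([np.sin(a),-np.cos(a)]); n=np.array([-np.cos(a),-np.sin(a)])
    return W(*(H+rho*d+n*(.005+.0155*abs(n[0])+.011*abs(n[1])+extra)),z)
E
python3 - <<'E'
from keep import *
r.move_linear(W(.0107,-.03,.12),vel=.2)
r.move_linear(P(0,.025,z=.12),vel=.2)
for z in(.06,.05,.042,.034,Z):
    r.move_linear(P(0,.025,z=z),vel=.1); f=F(); print(z,f.round(1))
    if f[2]>6: raise SystemExit("touch")
for v in np.arange(.05,.65,.144):
    r.move_linear(P(v),vel=.06); f=F()
    print(round(v,3),f.round(1),trk(r.current_tool_pos()).round(4))
    if np.linalg.norm(f)>20: print("STOP");break
print(r.current_t())
tp,tq=np.array(r.current_tool_pos()),r.current_ee_rot()
i=optics.get_image("wrist"); cv2.imwrite("pics/w3.png",i["pixels"][:,:,::-1])
E
```

```text
0.06 [-0.2 -0.6 -0.6]
0.05 [-0.3 -0.5 -0.7]
0.042 [0.1 1.1 0.1]
0.034 [-0.6 -0.4 -0.2]
0.026 [-0.5  0.1 -0. ]
0.05 [-1.   0.3 -0.1] [-0.0871 -0.0361  0.0259]
0.194 [-0.6 -0.6 -0.3] [-0.0775 -0.041   0.026 ]
0.338 [0.4 0.1 0.1] [-0.0682 -0.0444  0.026 ]
0.482 [-0.1  0.3 -0.3] [-0.0606 -0.0467  0.026 ]
0.626 [-0.4  0.2 -1.2] [-0.0523 -0.0478  0.026 ]
27.0417
```

View pics/w3.png

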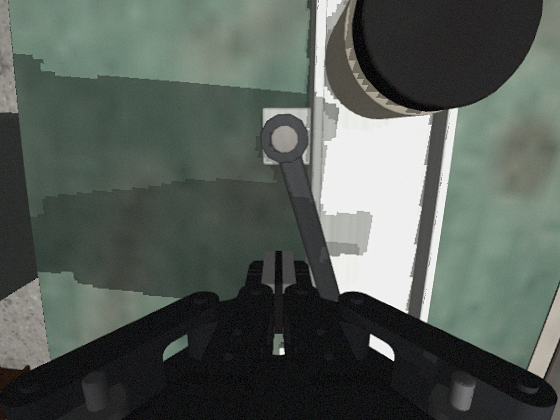

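The arm now runs from the hub (284,137) to (330,290), turned in over the channel wall and resting against the fingers, so it is moving with them. I'll continue.

Run:
```python
from keep import *
for v in np.r_[np.arange(.77,1.78,.144),1.8]:
    r.move_linear(P(v),vel=.06); f=F(); print(round(v,3),f.round(1))
    if np.linalg.norm(f)>20: raise SystemExit("STOP")
for v in np.arange(1.82,1.96,.02):
    r.move_linear(P(v),vel=.03); r.sleep(.05); f=F(); print(round(v,3),f.round(1),trk(r.current_tool_pos()).round(4))
    if f[1]<-8: break
print(r.current_t())
i=optics.get_image("wrist"); cv2.imwrite("pics/w4.png",i["pixels"][:,:,::-1])
```

```text
0.77 [-0.2 -0.9  0.9]
0.914 [-0.  -0.4  0.2]
1.058 [0.4 0.4 0.1]
1.202 [-0.7 -0.3 -0.1]
1.346 [-0.  -0.5 -0. ]
1.49 [ 0.   0.3 -0.3]
1.634 [-0.7  0.2 -0.3]
1.778 [-0.4  0.3 -0.5]
1.8 [-0.3 -0.1  0. ]
1.82 [-0.9  0.5 -0.1] [ 0.0091 -0.0033  0.026 ]
1.84 [ 0.3 -0.2 -0. ] [ 0.0095 -0.0018  0.026 ]
1.86 [ 0.2 -0.8  0.5] [ 0.0098 -0.0003  0.026 ]
1.88 [-1.8 -9.6  2.1] [0.0099 0.     0.026 ]
31.0583
```

View pics/w4.png

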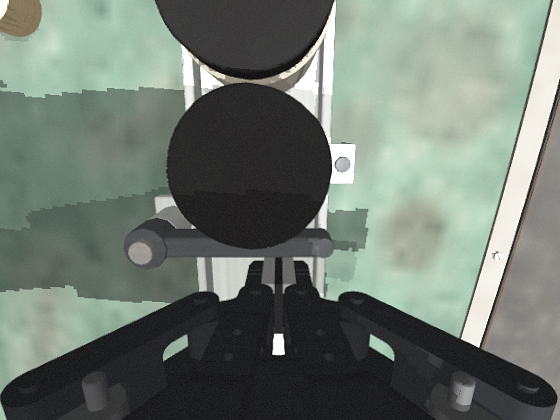

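The keeper lies straight across the channel behind the rear jar, from the hub (142,250) to the tip (325,242), with firm contact at the stop angle. I'll retreat and check from the top.

Run:
```python
from keep import *
r.move_linear(W(.0099,-.04,.026),vel=.08); r.move_linear(W(.0099,-.04,.15),vel=.2); r.move_linear(W(-.05,-.2,.2),vel=.2)
i=optics.get_image("top"); cv2.imwrite("pics/t3.png",cv2.resize(i["pixels"][190:262,140:325,::-1],None,fx=4,fy=4,interpolation=2)); pickle.dump(i,open("t3.pkl","wb")); print(r.current_t())
```

```text
33.625
```

View pics/t3.png

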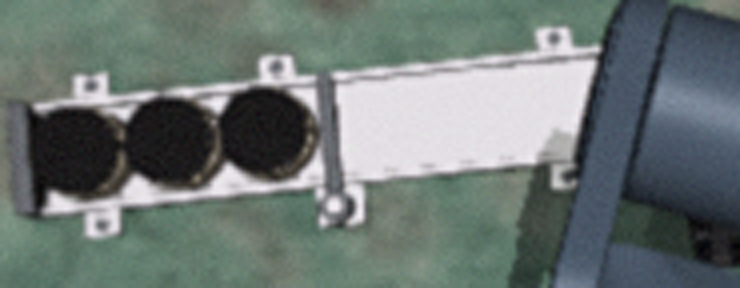

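All three lids, at (77,150), (171,140) and (264,131), sit touching against the stop. The keeper lies square across the channel from (336,207) to (325,75).

Run:
```python
from rob import *
i=pickle.load(open("t3.pkl","rb"))
for x,y in((77,150),(171,140),(264,131)): print(trk(cast(i,[(np.array([x,y])+.5)/4-.5+[140,190]],.077)[0]).round(4))
r.hand_in()
```

```text
[-0.0013  0.1657  0.077 ]
[-0.0012  0.1085  0.077 ]
[-0.0016  0.0518  0.077 ]
the job is handed in; nothing more can be done
```

I pushed the three jars home as one train with the shut fingers on the rear jar only, then swung the keeper shut behind it and handed the job in. No verdict was reported.

**Jars:** the force rose to 18 N, within 1 mm of where I expected the train to meet the stop. In the last top view the lids touch each other and the end stop. Ray casts from lid centres I picked by eye put the jars at track y = 166, 108.5 and 52 mm, where home is 171, 113 and 55 mm. That is 3 to 5 mm short on all three. The front jar, at 165.7 mm, reads just under its 166 mm limit, so this check disagrees. I put it down to the track origin (its estimates along y spread over about 7 mm) and to eye-picked pixels, because the force and the picture both say home.

**Keeper:** my first sweep passed over the keeper arm without moving it. The shut fingertips stood 8 to 10 mm above the TCP, not 22 mm below it as the overhang figure says. This also means the rear jar was pushed near its lid rather than low down; the views taken after the push showed no tipping. I repeated the sweep 34 mm lower; contact rose to 9.6 N at about 1.88 rad, against the stop at 1.871. The last view shows the arm square across the track.

**Bystanders:** I kept the path clear of the dropper bottle, brass weight and crucible, but did not measure their positions again at the end.

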